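# Slide the bowl home behind the tortilla press

### The job

Push the small glazed bowl along the shelf, through the narrow gap between the tortilla press and the back arm of the L-shaped spice rack, and on until it rests against the rack's end arm, tucked into the inside corner. Push gently with the fingers: the bowl stays flat on the shelf, is never pinched or lifted and is not rammed against the rack or the press. Leave the tortilla warmer, the spatula and the clay mug where they are.

Things in the scene. Friction and masses are not known exactly. Their poses are not given: they have to be found in the camera images.
- bowl: Loose straight-sided glazed ceramic bowl, 0.3 to 0.55 kg. Outer diameter 110 mm, 52 mm high, wall 5 mm; outside vertical from 11 mm above the shelf to the rim, below that it tapers to a foot 90 mm wide. Too wide to grasp across. Origin: centre of its underside, z up; its yaw means nothing. Slides under a push of 1.5 to 4 N.
- rack: L-shaped pine spice rack, screwed down. Origin: inside corner of the L at shelf height; x away from the robot, y left. Back arm: x 0 to 72 mm, y -270 to 72 mm, inner face at x = 0. End arm: y 0 to 72 mm, x -130 to 0 mm, inner face at y = 0. Inner faces vertical, 44 mm high; outer boards 62 mm, jars in the arms to 85 mm. The bowl travels along +y; home is near x -57, y -55 mm.
- press: Closed cast aluminium tortilla press, screwed down in front of the rack's back arm. Round plates 170 mm wide, 14 to 42 mm high; their edge is 116 to 119 mm from the back arm: the gap. Origin: under the plates' centre, 135 mm before the end arm's face. Own x: to the hinge, roughly rack +y. Along x, lugs 50 mm wide, 60 high reach 118 mm both ways; lever on top to 87 mm high, grip to +166 mm.
- warmer: Bystander: round lidded plastic tortilla warmer, 190 mm in diameter, 78 mm high, loose, left of the rack's end arm. Origin: centre of its underside.
- spatula: Bystander: stainless steel spatula about 290 mm long, lying flat on the shelf to the right of the bowl (rack -y), roughly along the rack's x axis, handle towards the robot, blade up to about 70 mm wide. Origin: middle of its underside.
- jarrito: Bystander: small clay mug, 72 mm in diameter, 85 mm high, with a handle, standing beyond the bowl near the right end of the rack. Origin: centre of its underside.
Not all that is in view belongs to the job. Of the things like the bowl, leave any that is purple, turquoise or yellow; of the rest the smaller one is meant.

How it is judged:
On the way:
1. the bowl is in the gap between the press and the rack's back arm, flat on the shelf (y of bowl in the frame of rack between -0.165 and -0.105 m and x of bowl in the frame of rack between -0.075 and -0.045 m and height (world z) of bowl below 0.008 m), for 0.05 s.
At the end, for the whole second after the job is handed in: The bowl stands flat and still in the inside corner of the rack, beyond the press, its side within 10 mm of the end arm's inner face (y of bowl in the frame of rack between -0.065 and -0.045 m and x of bowl in the frame of rack between -0.095 and -0.045 m and height (world z) of bowl below 0.006 m and angle between bowl's own z axis and vertical below 0.08 rad and linear speed of bowl below 0.01 m/s); the robot touches nothing.
It fails at once if the bowl is lifted off the shelf or tipped (height (world z) of bowl above 0.012 m or angle between bowl's own z axis and vertical above 0.25 rad).
It fails at once if the bowl is pinched, or rammed against the rack or the press (more than 35 N) (contact force between bowl and rack above 35 N or contact force between bowl and press above 35 N or contact force between the fingers and bowl above 35 N).
It fails at once if the warmer, the spatula or the mug is moved by more than 20 mm (distance of any of warmer, spatula, jarrito from where it was at the start of the episode above 0.02 m).
It also fails if it takes over 54 s, if anything falls off the work surface, if the arm or the gripper's body presses on something with over 40 N, if the wrist force passes 120 N, or if a joint passes its speed limit or range.

### The arm

A 6-joint arm with a two-finger parallel gripper is mounted at the origin on the work surface. World frame = base frame: x ahead of the robot, y to its left, z up, the work surface at z = 0. Lengths are in m, angles in rad, forces in N, time in s.
With the tool pointing down it reaches from about 0.375 to 0.825 m from the base axis. Payload 5.5 kg.
Tool frame: the origin (TCP) lies on the front face of the gripper's body, between the roots of the fingers; the fingertips stand 73 mm ahead of it and the grasp point (between the pads) lies 54 mm ahead of it; z points along the fingers, y is the line along which they close (so a half turn about z gives the same grasp; the last joint's range is limited). The gripper opens to 85 mm and grips with 20 to 120 N. Pads are 22 mm wide; open, the fingers measure 114 mm over their backs; the gripper's body (76 mm by 85 mm) begins 54 mm behind the grasp point. The pads swing forward as they close: fully open they stand 13 mm farther back than shut.
Start: joints at [-1.287, 0.314, -0.047, 1.21, 0, 1.571], TCP at [0.168, -0.576, 0.304] pointing down, gripper open.
Joint ranges: [-2.67, 2.67], [-0.69, 1.73], [-1.03, 1.25], [-2.08, 2.16], [-1.42, 1.45], [-3.14, 3.14]. Speed limits (rad/s): [2.39, 2.39, 3.01, 3.14, 3.14, 3.14].

### API

Orientations are given as [roll, pitch, yaw] about the fixed x, y, z axes, in that order (R = Rz(yaw) Ry(pitch) Rx(roll)).
In Python, from cell import * gives the robot as it stands.
- The arm moves only by the tool servo_tool, never from a script. Its argument "plan" is one flat list of numbers, 5 for each row, row after row: the opening, from 0 (shut) to 1 (fully open), then the shift along the tool's x, y, z in m, then the turn about the tool's z in rad. In form: [fingers, x, y, z, yaw, fingers, x, y, z, yaw, ...]. A call has exactly 8 rows; each row shifts and turns the commanded pose from where the row before left it, along the tool's axes as they then stand; what a row does not reach is not made up. A row lasts 1/12 s, in which the tool goes at most 41.7 mm and 7.16 degrees, less where a joint would pass 70% of its speed; a pose out of reach is approached as far as the arm can. A call is refused whole if a number of a shift passes 0.0417 or a number of a turn 0.125, either way. A call with a gripper value outside its range is refused whole. The fingers move at their own pace and stop on an object; "newtons" is the grip in N (left out, the last holds). Time passes only in rows, so rows that do not move let the fingers close, or fill a call up. It gives the time, the measured TCP pose, the force, the opening and the grip force at its end, in the units of the state.
- get_obs(): the state, without advancing time (a new reading comes with each control period).
- capture(name): name is "side" or "top"; returns a dict with "img" (384x512x3 uint8, red, green, blue), "fx", "fy", "cx", "cy" (pixels), "k1" (the pictures are not rectified: a ray, as slopes to the right and down, at radius r is drawn at 1 + k1 r^2 times it, then the intrinsics apply), "view" (4x4, takes a point from world to camera coordinates). Camera axes: x right, y down, z forward; pixel columns grow to the right and rows downward; lengths in m; the calibration is good to about 2 mm. A picture is of the moment at which its call begins. There is no depth.
- sign_off(): hands the job in; it is judged then, once.
The state is a dict: "time": time; "qpos": joint angles; "qd": joint speeds; "tau": joint torques, N m; "ee_pos": TCP position; "eef_rot": TCP orientation; "wrist_force": force on the tool from outside, world axes, zero at the start; "ft_torque": the same for the moment, N m; "width": finger opening in m; "gripper_force": force on a finger pad.
Only numpy, scipy, OpenCV 4.12 (cv2) and the standard library are available. Lean on these libraries where they do the work, as an engineer would, in place of code of your own. Each camera call takes 0.05 s, during which the arm holds its last target. There are 200 camera calls.

## Working session

There is one attempt and no reset: what is moved stays moved. The work goes in short steps, Python scripts to look and compute and a tool call to move; the robot and the scene stay as the last step left them, time stands still between calls to the robot, and variables do not carry over. Pictures are saved under pics/ and viewed, at most 10 in all, crops included, and the job is handed in when it is done.

Besides the shell and the picture viewer there is one more tool, called after "Request:" as name(argument=value, ...) on one line, values as JSON. servo_tool: Moves the arm, as the interface text tells. Its arguments: {"type":"object","properties":{"plan":{"type":"array","items":{"type":"number"}},"newtons":{"type":"number"}},"required":["plan"]}

```bash
mkdir -p pics; python3 - <<'E'
from cell import *
import cv2,numpy as np
for n in("side","top"):
    c=capture(n); cv2.imwrite(f"pics/{n}0.png",cv2.cvtColor(c["img"],cv2.COLOR_RGB2BGR))
    print(n,c["fx"],c["fy"],c["cx"],c["cy"],c["k1"]);print(np.round(c["view"],4).tolist())
print(get_obs())
E
```

```text
side 490.16716089294835 490.16716089294835 258.2011759756662 188.1568617039299 -0.009571073943297793
[[-0.9741, -0.2256, -0.0146, 0.5094], [-0.157, 0.7214, -0.6745, 0.1139], [0.1627, -0.6547, -0.7382, 1.648], [0.0, 0.0, 0.0, 1.0]]
top 364.666460693128 364.666460693128 260.2031147476213 184.13509345975962 -0.054174610522461475
[[-0.0056, -1.0, -0.0018, 0.0058], [-0.9856, 0.0058, -0.1689, 0.5106], [0.1689, 0.0008, -0.9856, 1.1821], [0.0, 0.0, 0.0, 1.0]]
{'time': 0.1, 'qpos': array([-1.28698554e+00,  3.14146932e-01, -4.79716190e-02,  1.21018169e+00,
        1.06983450e-05,  1.57076808e+00]), 'qd': array([-0.0021781 , -0.00248474,  0.00191987,  0.00050884, -0.00087464,
       -0.00043433]), 'tau': array([ 9.02220745e-04, -5.40767241e+01,  3.40540373e+01,  1.12758687e-02,
        1.05225517e-04,  7.92957849e-06]), 'ee_pos': array([ 0.16790061, -0.57561366,  0.30312898]), 'eef_rot': array([-3.14008873e+00, -1.07408209e-05,  2.83839021e-01]), 'wrist_force': array([ 0.67734096, -0.02053718,  0.35269808]), 'ft_torque': array([-0.04668393,  0.0475214 ,  0.01510614]), 'gripper_force': 0.0, 'width': 0.08536250748622001}
```

View pics/top0.png

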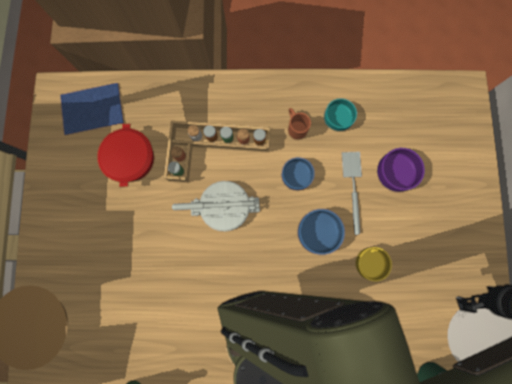

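View pics/side0.png

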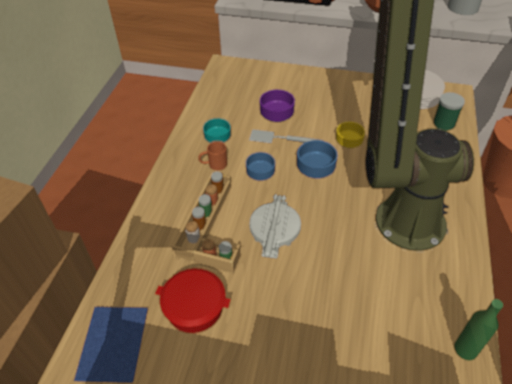

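The top view shows the target (smaller blue bowl) at about (297,173). The rack is an L with its corner near (190,150), the press is at (225,206), the spatula at (353,190) and the mug at (299,124). The larger blue bowl at (321,231) is a distractor. Next I'll zoom in on the rack.

```bash
cat > h.py <<'E'
from cell import *
import cv2,numpy as np
def ray(c,uv,z):
    K=np.array([[c["fx"],0,c["cx"]],[0,c["fy"],c["cy"]],[0,0,1]])
    n=cv2.undistortPoints(np.array(uv,float).reshape(-1,1,2),K,np.array([c["k1"],0,0,0.])).reshape(-1,2)
    V=np.array(c["view"]);R=V[:3,:3];o=-R.T@V[:3,3]
    d=np.c_[n,np.ones(len(n))]@R
    return (o+d*((z-o[2])/d[:,2])[:,None])[:,:2]
def bowl(c,seed=None,save=False):
    hsv=cv2.cvtColor(c["img"],cv2.COLOR_RGB2HSV)
    m=cv2.inRange(hsv,(98,90,40),(118,255,255))
    cs,_=cv2.findContours(m,cv2.RETR_EXTERNAL,cv2.CHAIN_APPROX_NONE)
    out=[]
    for k in cs:
        if cv2.contourArea(k)<150: continue
        p=ray(c,k.reshape(-1,2),0.052)
        (x,y),r=cv2.minEnclosingCircle(p.astype(np.float32)*1000)
        out.append((cv2.boundingRect(k),round(x),round(y),round(r,1)))
    return out
E
python3 - <<'E'
from h import *
c=capture("top")
print(bowl(c))
im=cv2.cvtColor(c["img"],cv2.COLOR_RGB2BGR)
cv2.imwrite("pics/crop1.png",cv2.resize(im[110:240,160:330],None,fx=4.6,fy=4.6,interpolation=cv2.INTER_CUBIC))
E
```

```text
[((299, 210, 45, 43), 350, -195, 73.4), ((283, 159, 30, 30), 544, -124, 52.8), ((62, 84, 61, 49), 783, 594, 122.2)]
```

View pics/crop1.png

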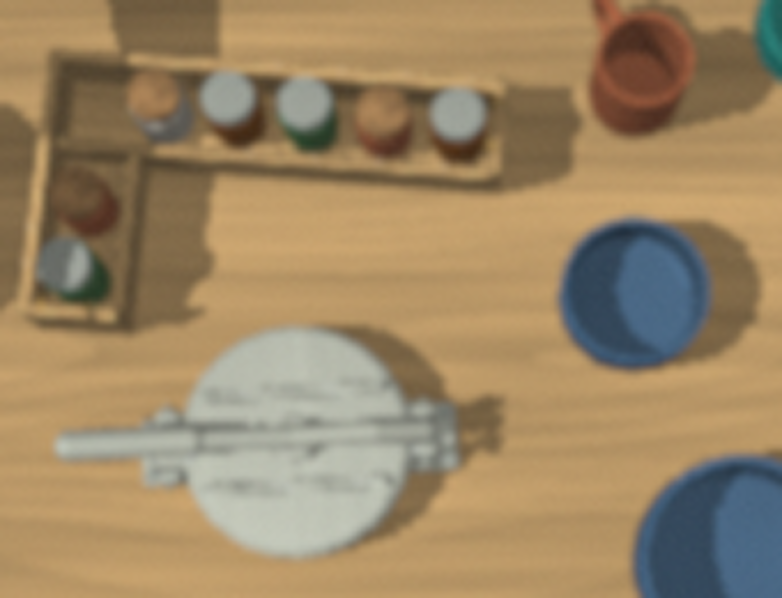

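The crop shows the rack's inner corner near crop (140,158), the back arm's inner edge running to (500,184) and the press disc centred near (297,442). The bowl is at (635,293).

```bash
python3 - <<'E'
from h import *
c=capture("top")
f=lambda p:(np.array(p,float)+.5)/4.6-.5+[160,110]
for name,p in dict(cornertop=(142,155),endtop=(500,178),endbot=(500,187),armend=(127,322),outerL=(52,52),outR=(503,88)).items():
    print(name,f(p).round(1),*[ (z,ray(c,[f(p)],z)[0].round(4)) for z in(0,.044,.062)])
g=cv2.cvtColor(c["img"],cv2.COLOR_RGB2HSV)
m=cv2.inRange(g,(25,0,110),(100,60,255))
m[:178]=0;m[235:]=0;m[:,:195]=0;m[:,255:]=0
m=cv2.morphologyEx(m,cv2.MORPH_OPEN,np.ones((11,11)))
k=max(cv2.findContours(m,0,cv2.CHAIN_APPROX_NONE)[0],key=cv2.contourArea)
p=ray(c,k.reshape(-1,2),.042);print("press",cv2.minEnclosingCircle(p.astype(np.float32)),cv2.boundingRect(k))
# manual bounds of disc: left187 right410 top327 bot557
q=ray(c,[f(a) for a in((187,442),(410,442),(297,327),(297,557))],.042);print(q.round(4))
# luminance profiles across back arm inner wall
L=cv2.cvtColor(c["img"],cv2.COLOR_RGB2GRAY)
for u in(200,220,240,260): print(u,L[136:160,u].tolist())
for v in(165,172): print(v,L[v,176:205].tolist())
s=capture("side");print(bowl(s))
E
```

```text
cornertop [190.5 143.3] (0, array([0.667 , 0.2503])) (0.044, array([0.6542, 0.2416])) (0.062, array([0.649, 0.238]))
endtop [268.3 148.3] (0, array([ 0.6466, -0.0265])) (0.044, array([ 0.6346, -0.0255])) (0.062, array([ 0.6297, -0.0251]))
endbot [268.3 150.3] (0, array([ 0.6395, -0.0265])) (0.044, array([ 0.6277, -0.0255])) (0.062, array([ 0.6229, -0.0251]))
armend [187.2 179.6] (0, array([0.5356, 0.2581])) (0.044, array([0.5274, 0.2491])) (0.062, array([0.5241, 0.2454]))
outerL [170.9 120.9] (0, array([0.7513, 0.3238])) (0.044, array([0.7356, 0.3124])) (0.062, array([0.7292, 0.3078]))
outR [269.  128.7] (0, array([ 0.719 , -0.0296])) (0.044, array([ 0.7044, -0.0285])) (0.062, array([ 0.6984, -0.028 ]))
press ((0.43927907943725586, 0.12210310995578766), 0.10139460116624832) (195, 182, 60, 48)
[[0.439  0.2033]
 [0.4382 0.0415]
 [0.5233 0.1243]
 [0.3557 0.1225]]
200 [90, 90, 92, 98, 110, 126, 142, 138, 110, 83, 75, 84, 98, 105, 105, 106, 109, 109, 109, 109, 111, 111, 108, 109]
220 [107, 104, 107, 106, 114, 137, 145, 144, 146, 135, 102, 89, 112, 140, 155, 159, 162, 164, 164, 163, 166, 167, 165, 163]
240 [128, 122, 112, 96, 86, 79, 87, 107, 131, 146, 133, 102, 85, 100, 131, 155, 161, 159, 160, 164, 167, 166, 164, 165]
260 [159, 160, 157, 137, 106, 73, 56, 50, 61, 96, 133, 153, 137, 101, 90, 117, 149, 161, 164, 165, 165, 164, 166, 165]
165 [149, 158, 142, 104, 84, 90, 97, 99, 98, 99, 104, 100, 83, 79, 89, 104, 108, 109, 110, 110, 108, 109, 109, 109, 109, 109, 110, 109, 111]
172 [115, 93, 73, 57, 53, 51, 53, 64, 85, 103, 100, 84, 77, 87, 101, 105, 106, 107, 105, 106, 107, 105, 105, 105, 108, 117, 138, 152, 159]
[((76, 308, 71, 74), 777, 636, 124.1), ((247, 153, 27, 26), 539, -106, 65.1), ((298, 141, 38, 36), 348, -187, 93.8)]
```

```bash
python3 - <<'E'
import cv2
im=cv2.imread("pics/side0.png")
cv2.imwrite("pics/crop2.png",cv2.resize(im[140:280,160:320],None,fx=4.2,fy=4.2,interpolation=cv2.INTER_CUBIC))
E
```

```text
(no output)
```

View pics/crop2.png

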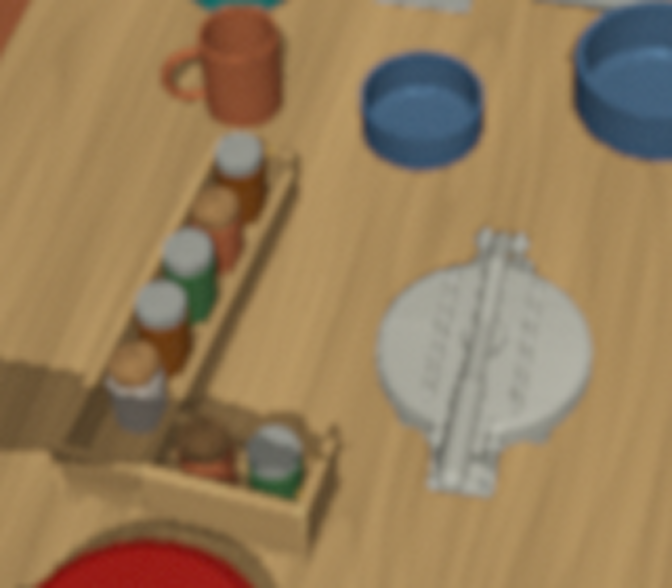

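```bash
python3 - <<'E'
from h import *
c=capture("top")
print(ray(c,[(200,144.1),(220,145.5),(240,146.6),(260,148.4)],.044).round(4).tolist())
print(ray(c,[(220,148.4),(240,149.7),(260,151.3)],0).round(4).tolist())
print(ray(c,[(187.5,165),(186.5,172)],.044).round(4).tolist(),ray(c,[(190,165),(189,172)],0).round(4).tolist())
sp=(0.4395,.1228)
E
```

```text
[[0.6511, 0.2087], [0.6456, 0.1398], [0.6412, 0.0713], [0.6344, 0.0029]]
[[0.6474, 0.1447], [0.6422, 0.0737], [0.6359, 0.0029]]
[[0.5779, 0.2496], [0.5536, 0.2523]] [[0.5878, 0.2498], [0.5627, 0.2526]]
```

Rack frame: yaw is about -0.080, the back face is at x̂·p ≈ 0.633 and the end face at ŷ·p ≈ 0.296. The bowl is at about rack (-0.078,-0.377). I'll turn the tool first so its x and y match the rack's y and x, with the fingers at about 0.6 opening.

Request:
servo_tool(plan=[0.6,0,0,0,-0.12,0.6,0,0,0,-0.12,0.6,0,0,0,-0.12,0.6,0,0,0,-0.12,0.6,0,0,0,-0.12,0.6,0,0,0,-0.12,0.6,0,0,0,-0.12,0.6,0,0,0,-0.12], newtons=20)

```text
time: 0.97
ee_pos: [0.168, -0.5759, 0.3038]
eef_rot: [-3.142, -0.0, 1.25]
wrist_force: [-0.2, 0.2, -0.2]
width: 0.0513
gripper_force: 0.0
```

Request:
servo_tool(plan=[0.6,0,0,0,-0.12,0.6,0,0,0,-0.12,0.6,0.02,0.025,0,0,0.6,0.02,0.025,0,0,0.6,0.02,0.025,0,0,0.6,0.02,0.025,0,0,0.6,0.02,0.025,0,0,0.6,0,0,0,0])

```text
time: 1.63
ee_pos: [0.305, -0.4844, 0.304]
eef_rot: [3.14, -0.002, 1.489]
wrist_force: [-0.6, 0.7, -0.3]
width: 0.0512
gripper_force: 0.0
```

Request:
servo_tool(plan=[0.6,0.029,0.021,0,0,0.6,0.029,0.021,0,0,0.6,0.029,0.021,0,0,0.6,0.029,0.021,0,0,0.6,0.029,0.021,0,0,0.6,0.029,0.021,0,0,0.6,0.029,0.021,0,0,0.6,0.029,0.021,0,0])

```text
time: 2.3
ee_pos: [0.4895, -0.2695, 0.304]
eef_rot: [3.141, 0.0, 1.484]
wrist_force: [0.4, -0.7, 0.4]
width: 0.0511
gripper_force: 0.0
```

Request:
servo_tool(plan=[0.6,0.029,0.021,0,0,0.6,0.028,0.021,0,0,0.6,0,0,0.03,0,0.6,0,0,0.03,0,0.6,0,0,0.03,0,0.6,0,0,0.03,0,0.6,0,0,0,0,0.6,0,0,0,0])

```text
time: 2.97
ee_pos: [0.5342, -0.2173, 0.1827]
eef_rot: [-3.138, -0.001, 1.484]
wrist_force: [0.4, -0.8, 0.6]
width: 0.0512
gripper_force: 0.0
```

```bash
cat >> h.py <<'E'
def rk(p):
    return np.array([.9968*p[0]-.0799*p[1]-.633,.0799*p[0]+.9968*p[1]-.2957]).round(4)
E
python3 - <<'E'
from h import *
o=get_obs();print(o["time"],o["ee_pos"],rk(o["ee_pos"]),o["eef_rot"])
a=[]
for n in("top","side"):
    c=capture(n);print(bowl(c));im=cv2.cvtColor(c["img"],cv2.COLOR_RGB2BGR)
    im=im[100:230,200:400] if n=="top" else im[80:230,180:380]
    a.append(cv2.resize(im,(780,int(780*im.shape[0]/200)),interpolation=cv2.INTER_CUBIC)[:300 if 0 else 600])
cv2.imwrite("pics/t1.png",a[0]);cv2.imwrite("pics/s1.png",a[1])
E
```

```text
2.9667 [ 0.53420758 -0.2172824   0.18274266] [-0.0831 -0.4696] [-3.13775484e+00 -1.12138792e-03  1.48366521e+00]
[((283, 159, 30, 30), 544, -123, 53.0), ((62, 84, 60, 49), 783, 595, 121.9)]
[((76, 308, 71, 74), 778, 636, 124.1), ((247, 153, 27, 26), 539, -105, 65.0), ((298, 141, 39, 36), 350, -186, 93.4)]
```

View pics/s1.png

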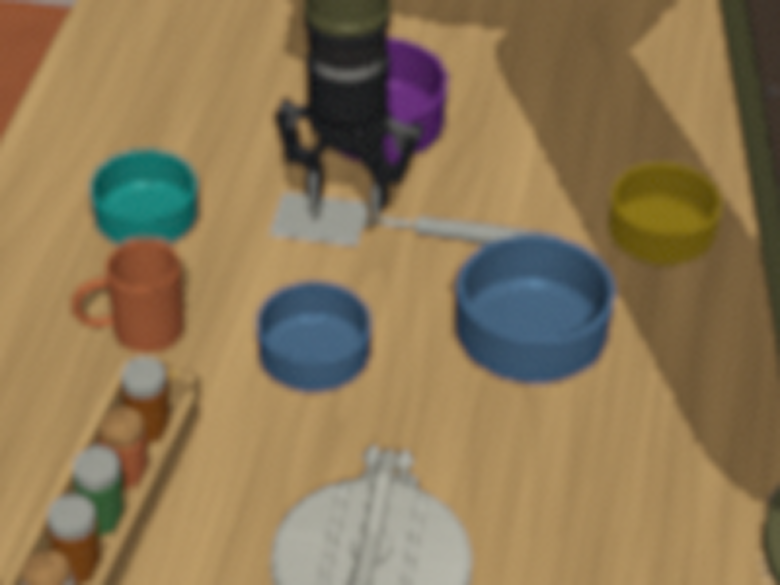

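The side view shows the gripper above the space between the spatula blade (320,218) and the bowl (rim centre about (314,326), crop). I'll cross-check the bowl centre and the spatula clearance.

```bash
python3 - <<'E'
from h import *
s=capture("side");f=lambda p:(np.array(p,float)+.5)/3.9-.5+[180,80]
for n,p,z in(("bowl",(314.5,326),.052),("blade near R",(365,243),.002),("blade near L",(275,235),.002),("handle",(400,228),.002)):
    w=ray(s,[f(p)],z)[0];print(n,w.round(4),rk(w))
t=capture("top");w=ray(t,[(297.3,173)],.052)[0];print("top",w,rk(w))
# top extent of rim along rack directions
hsv=cv2.cvtColor(t["img"],cv2.COLOR_RGB2HSV);m=cv2.inRange(hsv,(95,70,30),(122,255,255));m[:155]=0;m[192:]=0;m[:,:278]=0;m[:,316:]=0
k=max(cv2.findContours(m,0,1)[0],key=cv2.contourArea).reshape(-1,2);p=ray(t,k,.052);r=np.array([rk(q) for q in p]);print(r.min(0),r.max(0),cv2.fitEllipse(k))
E
```

```text
bowl [ 0.5415 -0.1165] [-0.084  -0.3686]
blade near R [ 0.5301 -0.2922] [-0.0813 -0.5446]
blade near L [ 0.6215 -0.2848] [ 0.0093 -0.5299]
handle [ 0.5    -0.3217] [-0.1089 -0.5764]
top [ 0.54629052 -0.12186209] [-0.0787 -0.3735]
[-0.1309 -0.4265] [-0.0291 -0.325 ] ((297.6092529296875, 173.50416564941406), (29.469552993774414, 30.542192459106445), 48.919864654541016)
```

Request:
servo_tool(plan=[0.6,0,0,0.022,-0.007,0.6,0,0.002,0.022,0,0.6,0,0.001,0.022,0,0.6,0,0,0.018,0,0.6,0,0,0.005,0,0.6,0.005,0,0,0,0.6,0.005,0,0,0,0.6,0,0,0,0])

```text
time: 3.83
ee_pos: [0.5405, -0.2073, 0.0967]
eef_rot: [3.139, 0.0, 1.492]
wrist_force: [-0.2, 0.1, 1.2]
width: 0.0515
gripper_force: 0.0
```

Request:
servo_tool(plan=[0.6,0.005,0,0,0,0.6,0.005,0,0,0,0.6,0.004,0,0,0,0.6,0.004,0,0,0,0.6,0.004,0,0,0,0.6,0.004,0,0,0,0.6,0.004,0,0,0,0.6,0.004,0,0,0])

```text
time: 4.5
ee_pos: [0.5422, -0.1741, 0.095]
eef_rot: [3.141, 0.001, 1.491]
wrist_force: [-0.0, -3.0, 0.7]
width: 0.0515
gripper_force: 1.7
```

```bash
python3 - <<'E'
from h import *
o=get_obs();print(o["time"],o["ee_pos"],rk(o["ee_pos"]),o["eef_rot"][2],o["wrist_force"])
a=[]
for n in("top","side"):
    c=capture(n);print(bowl(c)[:3]);im=cv2.cvtColor(c["img"],cv2.COLOR_RGB2BGR)
    im=im[120:210,220:340] if n=="top" else im[110:200,200:320]
    a.append(cv2.resize(im,(400,300),interpolation=cv2.INTER_CUBIC))
cv2.imwrite("pics/p2.png",np.hstack(a))
E
```

```text
4.5 [ 0.54223314 -0.17413468  0.09503457] [-0.0786 -0.426 ] 1.4905573495757451 [-0.03516868 -3.00790811  0.74353962]
[((281, 159, 26, 30), 545, -114, 52.8), ((62, 84, 61, 49), 783, 594, 122.2)]
[((76, 308, 70, 74), 779, 637, 123.3), ((247, 154, 27, 27), 539, -99, 67.6), ((298, 141, 39, 36), 350, -186, 93.4)]
```

View pics/p2.png

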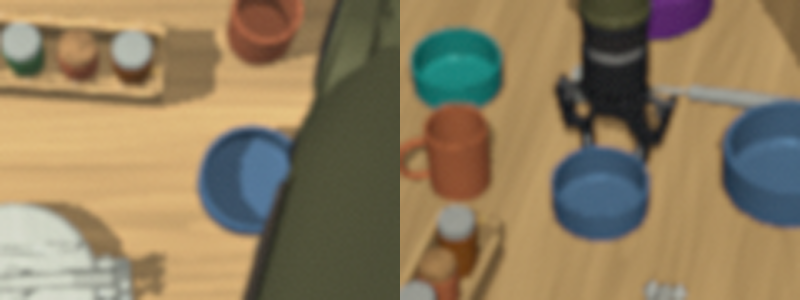

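The fingers are in contact at about 3 N and the bowl is centred between them (side crop (600,192)). Next I push diagonally to line up with the gap.

Request:
servo_tool(plan=[0.6,0.005,0.0006,0,0,0.6,0.005,0.0006,0,0,0.6,0.005,0.0006,0,0,0.6,0.005,0.0006,0,0,0.6,0.005,0.0006,0,0,0.6,0.005,0.0006,0,0,0.6,0.005,0.0006,0,0,0.6,0.005,0.0006,0,0])

```text
time: 5.27
ee_pos: [0.5501, -0.134, 0.095]
eef_rot: [-3.142, 0.0, 1.491]
wrist_force: [-0.5, -4.6, 2.7]
width: 0.0513
gripper_force: 2.2
```

Request:
servo_tool(plan=[0.6,0.005,0.0006,0,0,0.6,0.005,0.0006,0,0,0.6,0.005,0.0006,0,0,0.6,0.005,0.0006,0,0,0.6,0.005,0.0006,0,0,0.6,0.005,0.0006,0,0,0.6,0.005,0.0006,0,0,0.6,0.005,0.0006,0,0])

```text
time: 5.93
ee_pos: [0.5581, -0.0945, 0.0949]
eef_rot: [-3.142, 0.0, 1.491]
wrist_force: [-1.0, -4.5, 2.8]
width: 0.0511
gripper_force: 2.5
```

Request:
servo_tool(plan=[0.6,0.005,0.0008,0,0,0.6,0.005,0.0008,0,0,0.6,0.005,0.0008,0,0,0.6,0.005,0.0008,0,0,0.6,0.005,0.0008,0,0,0.6,0.005,0.0008,0,0,0.6,0.005,0.0008,0,0,0.6,0.005,0.0008,0,0])

```text
time: 6.6
ee_pos: [0.5674, -0.0552, 0.0949]
eef_rot: [-3.141, 0.0, 1.491]
wrist_force: [-0.7, -6.1, 3.2]
width: 0.0512
gripper_force: 2.7
```

```bash
cat > look.py <<'E'
from h import *
import sys
o=get_obs();print(o["time"],o["ee_pos"],rk(o["ee_pos"]),o["eef_rot"][2],o["wrist_force"])
a=[]
for n in("top","side"):
    c=capture(n)
    for b in bowl(c)[:3]: print(n,b,rk(np.array(b[1:3])/1000.))
    im=cv2.cvtColor(c["img"],cv2.COLOR_RGB2BGR)
    im=im[110:215,165:305] if n=="top" else im[140:260,180:340]
    a.append(cv2.resize(im,(400,300),interpolation=cv2.INTER_CUBIC))
cv2.imwrite(f"pics/{sys.argv[1]}.png",np.hstack(a))
E
python3 look.py p3
```

```text
6.6 [ 0.56744235 -0.05524041  0.09490013] [-0.063  -0.3054] 1.4907212443077458 [-0.68350118 -6.06816492  3.205779  ]
top ((323, 211, 21, 42), 351, -213, 67.0) [-0.2661 -0.48  ]
top ((62, 84, 60, 50), 783, 595, 121.9) [0.1  0.36]
side ((76, 308, 71, 74), 778, 636, 124.1) [0.0917 0.4004]
side ((230, 175, 30, 30), 568, 19, 68.1) [-0.0683 -0.2314]
side ((298, 141, 39, 36), 348, -187, 93.8) [-0.2712 -0.4543]
```

View pics/p3.png

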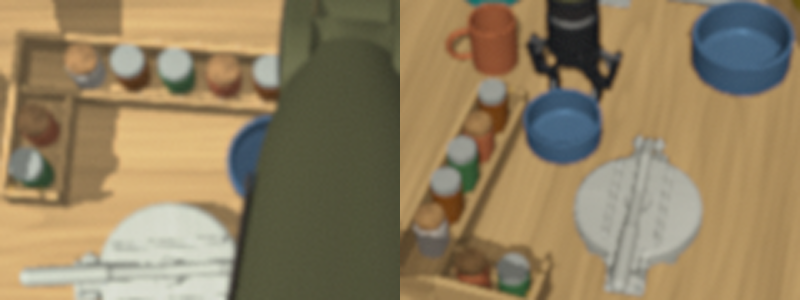

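The bowl rides centred between the fingers (side crop (563,125)) and is lined up with the gap. I continue straight.

Request:
servo_tool(plan=[0.6,0.005,0.0005,0,0,0.6,0.005,0.0005,0,0,0.6,0.005,0.0005,0,0,0.6,0.005,0.0005,0,0,0.6,0.005,0.0005,0,0,0.6,0.005,0.0005,0,0,0.6,0.005,0.0003,0,0,0.6,0.005,0,0,0])

```text
time: 7.37
ee_pos: [0.5742, -0.0154, 0.0948]
eef_rot: [-3.142, -0.0, 1.491]
wrist_force: [-0.7, -4.7, 1.1]
width: 0.0509
gripper_force: 2.1
```

Request:
servo_tool(plan=[0.6,0.004,0,0,0,0.6,0.004,0,0,0,0.6,0.004,0,0,0,0.6,0.004,0,0,0,0.6,0.004,0,0,0,0.6,0.004,0,0,0,0.6,0.004,0,0,0,0.6,0.004,0,0,0])

```text
time: 8.03
ee_pos: [0.5766, 0.0163, 0.0948]
eef_rot: [-3.141, -0.0, 1.491]
wrist_force: [-0.4, -3.9, 2.0]
width: 0.0514
gripper_force: 1.9
```

```bash
python3 look.py p4
```

```text
8.0333 [0.57658333 0.01628712 0.09484846] [-0.0596 -0.2334] 1.490772991632705 [-0.44071809 -3.86117348  2.02533357]
top ((299, 210, 45, 43), 351, -195, 73.2) [-0.2675 -0.462 ]
top ((62, 84, 60, 49), 783, 595, 121.9) [0.1  0.36]
side ((76, 308, 71, 74), 778, 636, 124.1) [0.0917 0.4004]
side ((222, 189, 30, 31), 574, 87, 67.2) [-0.0678 -0.1631]
side ((298, 141, 39, 36), 350, -186, 93.4) [-0.2693 -0.4531]
```

View pics/p4.png

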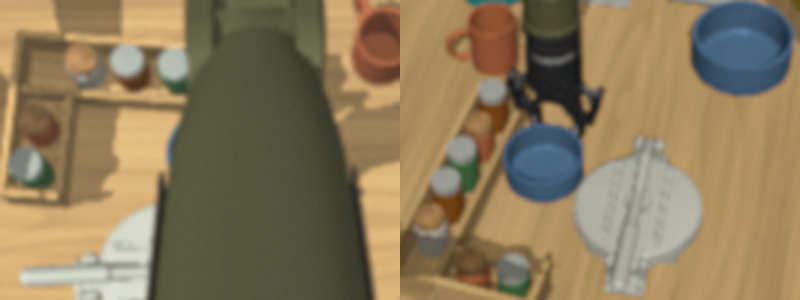

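The bowl is at the gap mouth (side crop (543,162)), still centred, with the force steady at about 4 N. Now slowly through the gap.

Request:
servo_tool(plan=[0.6,0.003,0,0,0,0.6,0.003,0,0,0,0.6,0.003,0,0,0,0.6,0.003,0,0,0,0.6,0.003,0,0,0,0.6,0.003,0,0,0,0.6,0.003,0,0,0,0.6,0.003,0,0,0])

```text
time: 8.8
ee_pos: [0.5785, 0.0401, 0.0948]
eef_rot: [-3.141, -0.0, 1.491]
wrist_force: [-0.9, -3.3, 0.1]
width: 0.0513
gripper_force: 1.5
```

Request:
servo_tool(plan=[0.6,0.003,0,0,0,0.6,0.003,0,0,0,0.6,0.003,0,0,0,0.6,0.003,0,0,0,0.6,0.003,0,0,0,0.6,0.003,0,0,0,0.6,0.003,0,0,0,0.6,0.003,0,0,0])

```text
time: 9.47
ee_pos: [0.5805, 0.0641, 0.0949]
eef_rot: [-3.142, -0.0, 1.491]
wrist_force: [0.6, -3.0, 0.9]
width: 0.0512
gripper_force: 1.4
```

Request:
servo_tool(plan=[0.6,0.003,0,0,0,0.6,0.003,0,0,0,0.6,0.003,0,0,0,0.6,0.003,0,0,0,0.6,0.003,0,0,0,0.6,0.003,0,0,0,0.6,0.003,0,0,0,0.6,0.003,0,0,0])

```text
time: 10.13
ee_pos: [0.5824, 0.088, 0.0949]
eef_rot: [-3.141, -0.0, 1.491]
wrist_force: [-1.1, -2.5, -0.7]
width: 0.0514
gripper_force: 1.3
```

Request:
servo_tool(plan=[0.6,0.003,0,0,0,0.6,0.003,0,0,0,0.6,0.003,0,0,0,0.6,0.003,0,0,0,0.6,0.003,0,0,0,0.6,0.003,0,0,0,0.6,0.002,0,0,0,0.6,0.002,0,0,0])

```text
time: 10.8
ee_pos: [0.5841, 0.1098, 0.0949]
eef_rot: [-3.142, 0.0, 1.491]
wrist_force: [-0.5, -3.4, -1.2]
width: 0.0512
gripper_force: 1.3
```

```bash
python3 look.py p5
```

```text
10.8 [0.58412323 0.10983511 0.09487111] [-0.0595 -0.1395] 1.490914939826006 [-0.51872165 -3.41550533 -1.24709844]
top ((299, 210, 45, 43), 352, -194, 73.2) [-0.2666 -0.461 ]
top ((62, 84, 61, 50), 783, 594, 122.2) [0.1   0.359]
side ((76, 308, 71, 74), 778, 636, 124.1) [0.0917 0.4004]
side ((212, 209, 32, 32), 577, 178, 65.3) [-0.0721 -0.0722]
side ((298, 141, 38, 36), 348, -187, 93.8) [-0.2712 -0.4543]
```

View pics/p5.png

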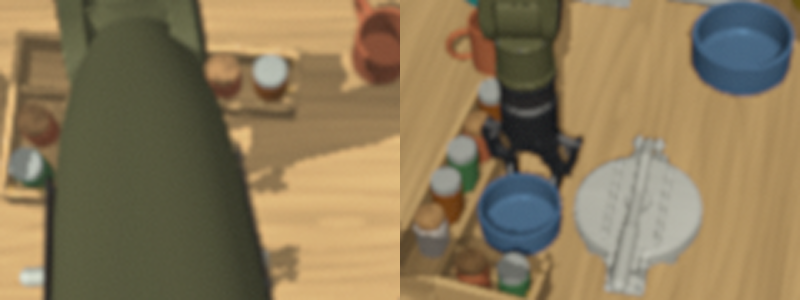

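The bowl has passed the gap and sits about 25 mm short of the end arm (side crop (520,212)). Final slow approach, watching the force.

Request:
servo_tool(plan=[0.6,0.002,0,0,0,0.6,0.002,0,0,0,0.6,0.002,0,0,0,0.6,0.002,0,0,0,0.6,0.002,0,0,0,0.6,0.002,0,0,0,0.6,0.002,0,0,0,0.6,0.002,0,0,0])

```text
time: 11.57
ee_pos: [0.5854, 0.1257, 0.0949]
eef_rot: [-3.141, 0.0, 1.491]
wrist_force: [0.5, -2.3, -0.3]
width: 0.0515
gripper_force: 1.3
```

Request:
servo_tool(plan=[0.6,0.001,0,0,0,0.6,0.001,0,0,0,0.6,0.001,0,0,0,0.6,0.001,0,0,0,0.6,0.0,0,0,0,0.6,0.0,0,0,0,0.6,0,0,0,0,0.6,0,0,0,0])

```text
time: 12.23
ee_pos: [0.5857, 0.1297, 0.0949]
eef_rot: [-3.142, -0.001, 1.491]
wrist_force: [-0.6, -1.5, -0.3]
width: 0.0508
gripper_force: 0.6
```

Request:
servo_tool(plan=[0.6,0.001,0,0,0,0.6,0.001,0,0,0,0.6,0.001,0,0,0,0.6,0,0,0,0,0.6,0.0,0,0,0,0.6,0.0,0,0,0,0.6,0,0,0,0,0.6,0,0,0,0])

```text
time: 12.9
ee_pos: [0.586, 0.1326, 0.0949]
eef_rot: [3.142, -0.0, 1.491]
wrist_force: [-1.7, -1.7, -1.0]
width: 0.0514
gripper_force: 0.8
```

Request:
servo_tool(plan=[0.6,0.001,0,0,0,0.6,0.0005,0,0,0,0.6,0,0,0,0,0.6,0,0,0,0,0.6,0.0,0,0,0,0.6,0.0,0,0,0,0.6,0,0,0,0,0.6,0,0,0,0])

```text
time: 13.57
ee_pos: [0.5861, 0.1338, 0.0949]
eef_rot: [-3.142, 0.0, 1.491]
wrist_force: [-0.8, -4.8, -0.1]
width: 0.0515
gripper_force: 1.9
```

Request:
servo_tool(plan=[0.6,0.0005,0,0,0,0.6,0.0005,0,0,0,0.6,0,0,0,0,0.6,0,0,0,0,0.6,0.0,0,0,0,0.6,0.0,0,0,0,0.6,0,0,0,0,0.6,0,0,0,0])

```text
time: 14.23
ee_pos: [0.586, 0.1341, 0.0949]
eef_rot: [3.142, 0.002, 1.49]
wrist_force: [-0.8, -6.9, 1.4]
width: 0.0512
gripper_force: 3.1
```

The force rises with no further motion, so the bowl is seated on the end arm. I back off and lift.

Request:
servo_tool(plan=[0.6,-0.002,0,0,0,0.6,-0.006,0,0,0,0.6,-0.012,0,0,0,0.6,-0.01,0,-0.005,0,0.6,0,0,-0.02,0,0.6,0,0,-0.03,0,0.6,0,0,-0.03,0,0.6,0,0,-0.03,0])

```text
time: 14.9
ee_pos: [0.5834, 0.1041, 0.2114]
eef_rot: [-3.141, -0.0, 1.49]
wrist_force: [0.1, 0.0, 0.2]
width: 0.0514
gripper_force: 0.0
```

Request:
servo_tool(plan=[0.6,-0.03,-0.01,-0.03,0,0.6,-0.04,0,0,0,0.6,-0.04,0,0,0,0.6,-0.04,0,0,0,0.6,-0.04,0,0,0,0.6,-0.02,0,0,0,0.6,0,0,0,0,0.6,0,0,0,0])

```text
time: 15.57
ee_pos: [0.5571, -0.1038, 0.239]
eef_rot: [3.141, -0.001, 1.488]
wrist_force: [-0.4, -0.8, -0.2]
width: 0.0509
gripper_force: 0.0
```

```bash
python3 look.py p6
```

```text
15.5667 [ 0.55710784 -0.10382476  0.23898245] [-0.0694 -0.3547] 1.4875722517688033 [-0.40253642 -0.75444843 -0.20975474]
top ((189, 147, 31, 30), 588, 191, 54.3) [-0.0621 -0.0583]
top ((62, 84, 61, 49), 783, 594, 122.2) [0.1   0.359]
side ((76, 308, 71, 74), 778, 636, 124.1) [0.0917 0.4004]
side ((209, 216, 32, 29), 583, 204, 62.2) [-0.0682 -0.0458]
side ((298, 141, 38, 36), 348, -187, 93.8) [-0.2712 -0.4543]
```

View pics/p6.png

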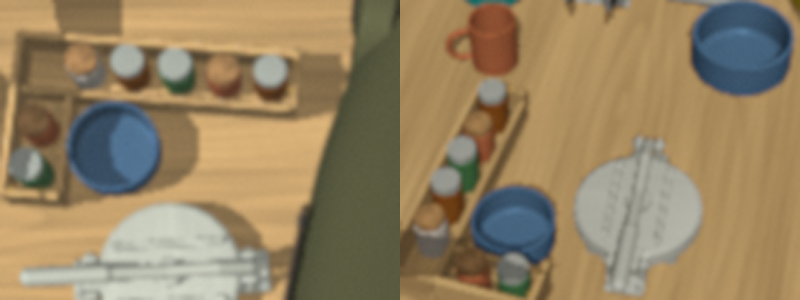

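The bowl sits in the inside corner (top crop (113,147)), touching the end arm at about rack (-0.061,-0.057). The robot is clear, and the mug and other items are undisturbed.

```bash
python3 -c "
from cell import *
print(sign_off())"
```

```text
the job is handed in; nothing more can be done
None
```

I pushed the bowl through the gap and into the inside corner of the rack, resting against the end arm, and handed the job in at about 16 s. The highest wrist force I read was 7 N; the sign-off gave no verdict.

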